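# Clear the scissors onto the hook and take the amber vial up with the tongs

### The arm

A 6-joint arm with a two-finger parallel gripper is mounted at the origin on the work surface. World frame = base frame: x ahead of the robot, y to its left, z up, the work surface at z = 0. Lengths are in mm, angles in rad, forces in N, time in s.
With the tool pointing down it reaches from about 275 to 750 mm from the base axis. Payload 10.2 kg.
Tool frame: the origin (TCP) lies midway between the tips of the shut fingers; the grasp point (between the pads) lies 19 mm behind it; z points along the fingers, y is the direction in which the jaws open and shut (so a half turn about z gives the same grasp; the last joint's range is limited). The gripper opens to 85 mm and grips with 20 to 120 N. Pads are 22 mm wide; open, the fingers measure 114 mm over their backs; the gripper's body (76 mm by 85 mm) begins 54 mm behind the grasp point. The pads swing forward as they close: fully open they stand 13 mm farther back than shut.
Start: joints at [-1.388, 0.313, 1.498, -0, 1.331, -0.223], TCP at [207.234, -482.375, 231.294] pointing down, gripper open.
Joint ranges: [-2.94, 2.94], [-0.97, 2.17], [0.19, 2.56], [-1.23, 4.37], [0.02, 3.11], [-2.88, 2.88]. Speed limits (rad/s): [2.39, 2.39, 3.01, 3.14, 3.14, 3.14].

### API

Orientations are given as a unit quaternion [w, x, y, z].
In Python, from rig import sense, capture, finish_job, search_frame, trace gives the robot as it stands.
- The arm moves only by the tool arm_command, never from a script. Its argument "steps" is one flat list of numbers, 5 for each row, row after row: the shift along the world's x, y, z in units of 50 mm (1.0 is 50 mm), then the turn about the world's z in units of 5 degrees (1.0 is 5 degrees), then the opening in per cent of the stroke, from 0 (shut) to 100 (fully open). In form: [dx, dy, dz, twist, fingers, dx, dy, dz, twist, fingers, ...]. A call has 1 to 5 rows; each row shifts and turns the commanded pose from where the row before left it; what a row does not reach is not made up. A row lasts 1/8 s, in which the tool goes at most 62.5 mm and 10.7 degrees, less where a joint would pass 70% of its speed; a pose out of reach is approached as far as the arm can. A call is refused whole if a number of a shift passes 1 or a number of a turn 1, either way. A call with a gripper value outside its range is refused whole. The fingers move at their own pace and stop on an object; "grip_force" is the grip in N (left out, the last holds). Time passes only in rows, so rows that do not move let the fingers close. It gives the time, the measured TCP pose, the force and the opening at its end, in the units of the state.
- sense(): the state, without advancing time (a new reading comes with each control period).
- capture(name): name is "scene" or "top" or "wrist"; returns a dict with "frame" (480x640x3 uint8, blue, green, red), "fov_y" (degrees; the focal length in pixels is half the picture's height over the tangent of half this angle, whatever the lens; pixels are square), "cx", "cy" (the principal point, pixels), "extrinsics" (4x4, takes a point from world to camera coordinates). Camera axes: x right, y down, z forward; pixel columns grow to the right and rows downward; lengths in mm; the calibration is good to about 2 mm. A picture is of the moment at which its call begins. There is no depth.
- finish_job(): hands the job in, once; it reports no verdict.
Trained networks look in a picture, given as the dict that the camera call returned (one of the last four; its "shot" number tells which), for a name from the list of things; names that differ only in an ending like _2 or _b are one class to them, and where a whole thing is asked for, a point or a joint stands for the part that bears it (a point fixed in the world has none). Each returns a list of dicts, best first, with "score" (0 to 1); they miss things now and then, are a little off and sometimes report something else, mostly with a low value. They report only what shows in the picture. A call takes as long as a camera call.
- search_frame(picture, target): "point" ([x, y, z] in mm, in world coordinates, good to about 4 mm: the middle of the surface that is visible of it).
- trace(picture, target): "mask" (480x640 bool, what is visible of it).
The state is a dict: "time_s": time; "joints": joint angles; "dq": joint speeds; "tau": joint torques, N m; "eef_pos": TCP position; "ee_rot": TCP orientation; "force": force on the tool from outside, world axes, zero at the start; "wrist_torque": the same for the moment, N m; "grip_width": opening from 0.0 (shut) to 1.0 (fully open).
Only numpy, scipy, OpenCV 4.12 (cv2) and the standard library are available. Lean on these libraries where they do the work, as an engineer would, in place of code of your own. Each camera call takes 0.05 s, during which the arm holds its last target. There are 200 camera calls.

### The job

The scissors lie across the instrument dish in the way: hang them by one of their finger rings on the hook of the wooden stand and let them hang free. Then pick up the tongs, close them on the amber vial (red cap) without touching the vial with the gripper itself, and lift it upright about 10 cm or more out of the dish; finish while still holding it up in the closed tongs. Do not knock over or shift the clear vial or disturb the tape roll, carton and bottle.

Things in the scene. Friction and masses are not known exactly. Their poses are not given: they have to be found in the camera images.
- dish: Shallow steel dish, fixed, 240 x 140 x 10 mm (x, y, z), walls and floor 4 mm; origin at the centre of its underside on the table, x along its long side, away from the robot. The scissors lie across its near half (about 45 mm to -x of the centre) on the two long rims; the two vials stand side by side in its far half, about 75 mm apart along y, in either order.
- scissors_mid (a point): Closed scissors, lying flat, 6 mm thick. This point: middle of the flat steel shank, where to grip, half-way up (13 mm above the table at the start). The shank is 18 mm wide (along y) and reaches 33 mm to -x and 23 mm to +x of it. x points to the blade tips (100 mm ahead, blades 9 mm wide); the two blue finger rings are 60 mm to -x. z is up while they lie.
- eye_a (a point): Centre of one finger ring of the scissors (on their +y side, 60 mm back and 21 mm aside of scissors_mid): round opening 28 mm wide, ring bar 6 mm thick. Axes as scissors_mid.
- eye_b (a point): Centre of the other finger ring (on their -y side), same size. Either ring may be hung.
- scissors: The scissors as a whole, 180 mm long, about 60 g, balanced near scissors_mid; origin 5 mm to +x of scissors_mid, at the underside.
- hook_seat (a point): Lowest point (bar centre) of the wire hook on the fixed wooden stand, 215 mm above the table, where a hung ring rests. x points from here to the stand's post (30 x 45 mm, 245 mm high, its face 70 mm away); the hook opens to -x. Bar 8 mm thick: from the post it comes nearly level (8 mm fall) to here, then turns up to hook_tip. The stand is left or right of the dish.
- hook_tip (a point): Upper free end of the hook, 35 mm above hook_seat and 12 mm to -x of it (stand axes). A ring is lowered over it; when let go, the scissors swing down and hang with the blades down.
- tongs_mid (a point): Steel tongs lying level on a low rest. This point: midway between the two arms at the black grip faces, half-way up (8 mm above the underside, 32 mm above the table at the start). x points to the tips, z up; the arms open along y and are 4 mm thick, 16 mm high, slightly V-shaped, hinged 90 mm to -x. Open, they are 51 mm wide over the grip faces (50 mm long).
- tongs_tips (a point): Midway between the tips' inner black pads (30 mm long, 16 mm high), 88 mm ahead (+x) of tongs_mid at the same height. Open the pads are about 53 mm apart, with the faces held 45 mm apart about 41 mm. Closed on a vial the pads are 30 mm apart and parallel, and the grip faces are 39 mm apart.
- tongs: The tongs as a whole, 90 g, balanced near tongs_mid; origin 8 mm below it. Squeezing the grip faces closes them against a spring (about 9 N); faces held 45 mm apart stay gripped with the tips open; let go, they spring open. The rest, fixed: two bars 24 mm high, 8 mm thick, 55 mm before and behind tongs_mid, on a plate 170 x 100 x 4 mm; it is left or right of the dish.
- jaw_l (a joint): How far each tong arm is closed, rad: 0 open, 0.064 when closed on a vial, 0.15 pads touching. The two arms move together.
- amber_mid (a point): Middle (29 mm above its underside) of the amber glass vial with a RED cap, to be lifted with the tongs: 30 mm diameter, straight up to 42 mm, 58 mm high over the cap, about 45 g. z up its axis.
- amber: The amber vial as a whole; origin at the centre of its underside.
- clear_mid (a point): Middle of the clear vial with the silver cap, same size, standing beside the amber one. Leave it alone.
- tape: White roll of tape lying flat, 84 mm diameter, 25 mm high, beyond the dish. Leave it alone.
- carton: Small brown carton, 60 x 110 x 45 mm, beyond the dish. Leave it alone.
- flask: White bottle, 60 mm diameter, 100 mm high, standing far left. Leave it alone.

How it is judged (in metres and radians):
On the way, in this order (a step that is already met when the one before it is completed fails the run):
1. the scissors hang free by a ring on the hook, blades down, let go (distance between any of eye_a, eye_b and hook_seat below 0.022 m and angle between scissors_mid's own x axis and vertical above 2.4 rad and height (world z) of scissors_mid above 0.1 m and contact force between the fingers and scissors below 0.1 N), for 0.3 s.
2. the amber vial is lifted out of the dish in the tongs (z of amber_mid in the frame of dish above 0.1 m and contact force between tongs and amber above 1 N and contact force between the fingers and amber below 0.1 N and distance between amber_mid and tongs_tips below 0.035 m), for 0.2 s.
At the end, for the whole second after the job is handed in: Tongs, held closed (over 0.04 rad) on the vial (within 35 mm of the tips, gripper not touching it), keep its middle over 100 mm above the dish underside, tilt under 0.5 rad, still; scissors hang free by a ring within 22 mm of the seat, blades down; clear vial within 25 mm of its start (all of step 1 and all of step 2 and contact force between the fingers and tongs above 1 N and angle between amber_mid's own z axis and vertical below 0.5 rad and linear speed of amber below 0.03 m/s and value of joint jaw_l above 0.04 rad and distance of clear_mid from where it was at the start of the episode below 0.025 m); the arm keeps its last pose, push and grip.
It fails at once if the gripper touches the amber vial (contact force between the fingers and amber above 0.5 N).
It fails at once if the amber vial is knocked over (angle between amber_mid's own z axis and vertical above 0.8 rad).
It fails at once if the clear vial is knocked or shifted by more than 25 mm (distance of clear_mid from where it was at the start of the episode above 0.025 m).
It fails at once if the tape roll, carton or bottle is shifted by more than 30 mm (distance of any of tape, carton, flask from where it was at the start of the episode above 0.03 m).
It also fails if it takes over 67 s, if anything falls off the work surface, if the arm or the gripper's body presses on something with over 40 N, if the wrist force passes 120 N, or if a joint passes its speed limit or range.

## Working session

There is one attempt and no reset: what is moved stays moved. The work goes in short steps, Python scripts to look and compute and a tool call to move; the robot and the scene stay as the last step left them, time stands still between calls to the robot, and variables do not carry over. Pictures are saved under pics/ and viewed, on a budget of 10 in all, crops included, one or two more only if the job needs it, and the job is handed in when it is done.

Besides the shell and the picture viewer there is one more tool, called after "Emit:" by a JSON object that holds its "op" and its "data", one argument or row to a line. arm_command: Moves the arm, as the interface text tells. Its arguments: {"type":"object","properties":{"steps":{"type":"array"},"grip_force":{"type":"number"}},"required":["steps"]}

```bash
mkdir -p pics && cat > h.py <<'E'
import numpy as np, cv2
from rig import sense, capture, finish_job, search_frame, trace
def cam(p):
    f=240/np.tan(np.radians(p["fov_y"])/2); return f,p["cx"],p["cy"],np.array(p["extrinsics"])
def proj(p,X):
    f,cx,cy,E=cam(p); c=E[:3,:3]@np.array(X,float)+E[:3,3]; return [cx+f*c[0]/c[2],cy+f*c[1]/c[2]]
def at_z(p,u,v,z):
    f,cx,cy,E=cam(p); R,t=E[:3,:3],E[:3,3]; o=-R.T@t; d=R.T@np.array([(u-cx)/f,(v-cy)/f,1]); return o+d*(z-o[2])/d[2]
def mask_c(m):
    ys,xs=np.nonzero(m); return xs.mean(),ys.mean(),len(xs)
E
python3 - <<'E'
from h import *
np.set_printoptions(precision=1,suppress=True)
s=sense(); print(s["time_s"],s["eef_pos"],s["ee_rot"],s["force"])
for n in ("top","scene"):
    p=capture(n); cv2.imwrite(f"pics/{n}0.png",p["frame"])
    print(n,p["fov_y"],p["cx"],p["cy"],np.array(p["extrinsics"]))
    for t in ["dish","scissors_mid","eye_a","scissors","hook_seat","hook_tip","tongs_mid","tongs_tips","tongs","amber_mid","clear_mid","tape","carton","flask"]:
        r=search_frame(p,t); print(t,[(np.array(d["point"]),round(d["score"],2)) for d in r[:3]])
E
```

```text
0.0 [ 207.2 -482.1  230.7] [-0.   1.   0.2  0. ] [ 0.3 -0.3  0.3]
top 44.443110634168626 322.40619052951814 242.95890495154086 [[   0.    -1.     0.    -2.2]
 [  -1.    -0.    -0.1  617.4]
 [   0.1   -0.    -1.  1283. ]
 [   0.     0.     0.     1. ]]
dish [(array([538.2, -18.9,   6.1]), 0.9)]
scissors_mid [(array([494.3, -55.6,  17.4]), 0.64)]
eye_a [(array([491.7, -55. ,  19.2]), 0.79)]
scissors [(array([487.4, -51.4,  11.9]), 0.64)]
hook_seat [(array([ 563.8, -262.9,   18.8]), 0.74)]
hook_tip [(array([ 566.7, -256.2,   14.4]), 0.7)]
tongs_mid [(array([501.1, 303.9,  41.7]), 0.83)]
tongs_tips [(array([504.8, 301.6,  39.6]), 0.9)]
tongs [(array([503.1, 303.6,  43.9]), 0.91)]
amber_mid [(array([588.3,  26.4,  56.1]), 0.64)]
clear_mid [(array([601. , -46.2,  45.2]), 0.52)]
tape [(array([767.5,  54.1,  24.4]), 0.77), (array([488.6, -55.1,  19.8]), 0.54)]
carton [(array([ 761.7, -124.9,   43.7]), 0.66)]
flask [(array([715.7, 278.9,  65.7]), 0.63), (array([494.4, -54.1,  14.7]), 0.37)]
scene 52.68493100841614 315.014155377839 246.6097418845968 [[  -0.6    0.8    0.   367.7]
 [   0.5    0.4   -0.8 -184.8]
 [  -0.6   -0.5   -0.6 1400.5]
 [   0.     0.     0.     1. ]]
dish [(array([539.3, -13.5,   7. ]), 0.76)]
scissors_mid [(array([491.8, -42.9,  14.1]), 0.59)]
eye_a [(array([491.6, -44.3,  17.7]), 0.6)]
scissors [(array([488. , -43.2,  14.4]), 0.62)]
hook_seat [(array([499.5, 298.7,  41.8]), 0.67), (array([ 607. , -247.2,   61.3]), 0.66), (array([607.1, -38.1,  43.5]), 0.41)]
hook_tip []
tongs_mid [(array([501.7, 299.4,  43.5]), 0.82)]
tongs_tips [(array([501.2, 297.4,  41.2]), 0.62)]
tongs [(array([504.8, 302.7,  43.8]), 0.91)]
amber_mid [(array([488.8, -41.6,  16.3]), 0.64)]
clear_mid [(array([607.6, -38.9,  41.9]), 0.67)]
tape [(array([771. ,  54.1,  24.1]), 0.57)]
carton [(array([ 773.8, -115.9,   45.3]), 0.77), (array([733.4, 286.9,  64.3]), 0.35)]
flask [(array([730.4, 289.9,  64.2]), 0.94)]
```

View pics/top0.png

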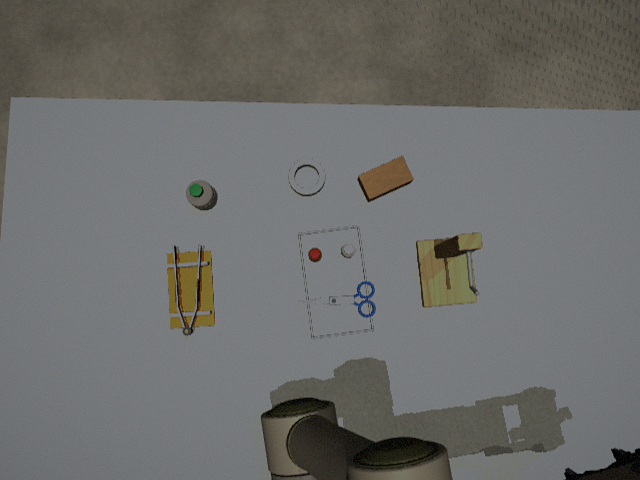

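View pics/scene0.png

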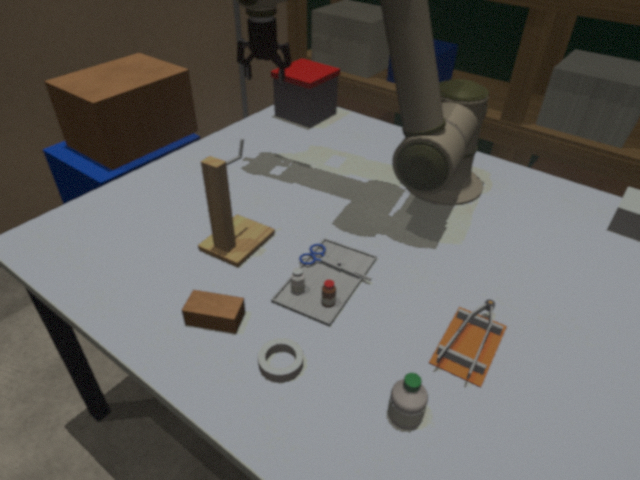

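The top view shows the scissors with their rings at (366,289) and (367,309), pivot (334,300) and tips near (298,301). The amber cap is at (315,254), the clear cap at (348,251), the hook end near (476,292) and the tongs hinge at (187,331). I'll zoom in to measure these.

```bash
python3 - <<'E'
from h import *
a=cv2.imread("pics/top0.png")
A=cv2.resize(a[275:325,290:385],None,fx=5,fy=5,interpolation=cv2.INTER_CUBIC)   # 475x250
B=cv2.resize(a[225:310,412:487],None,fx=4,fy=4,interpolation=cv2.INTER_CUBIC)   # 300x340
C=cv2.resize(a[240:340,160:220],None,fx=3.4,fy=3.4,interpolation=cv2.INTER_CUBIC) #204x340
D=cv2.imread("pics/scene0.png"); D=cv2.resize(D[130:260,190:290],None,fx=2.6,fy=2.6,interpolation=cv2.INTER_CUBIC) #260x338
o=np.zeros((600,790,3),np.uint8)
o[:250,:475]=A; o[:340,480:780]=B; o[256:596,:204]=C; o[256:594,210:470]=D
cv2.imwrite("pics/z.png",np.clip(o*1.4,0,255).astype(np.uint8))
E
```

```text
(no output)
```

View pics/z.png

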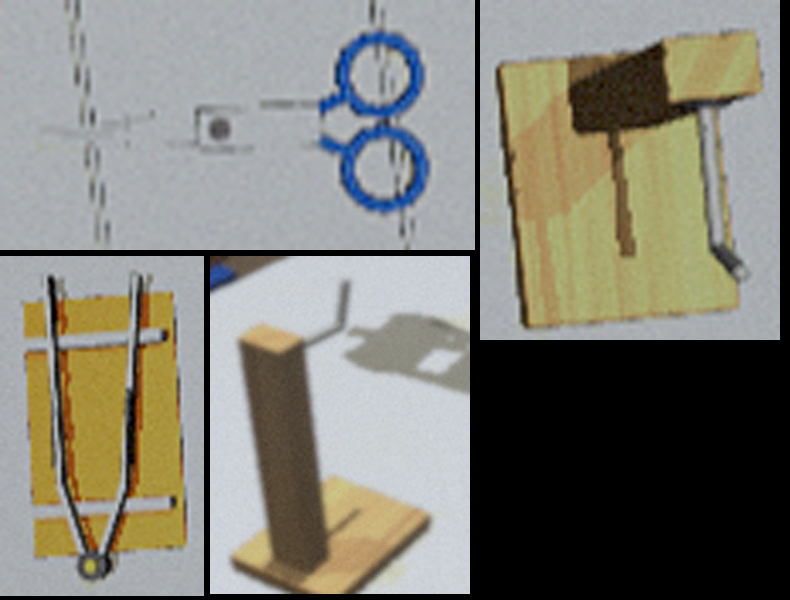

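```bash
python3 - <<'E'
from h import *
np.set_printoptions(precision=1,suppress=True)
p=capture("top")
def q(n,u,v,z): r=at_z(p,u,v,z); print(n,r); return r
A=lambda x,y:(x/5+290-.4,y/5+275-.4); B=lambda x,y:((x-480)/4+412-.4,y/4+225-.4); C=lambda x,y:(x/3.4+160-.4,(y-256)/3.4+240-.4)
ea=q("eye_a",*A(385,168),16); eb=q("eye_b",*A(379,75),16)
c=(ea+eb)/2; d=ea-eb; fx=np.array([d[1],-d[0],0]); fx=fx/np.linalg.norm(fx); fx*= np.sign(fx[1]); print("ring sep",np.linalg.norm(d),"fx",fx,np.degrees(np.arctan2(fx[1],fx[0])),"mid",c+60*fx)
pv=q("pivot",*A(219,128),17); print("pivot-rings yaw",np.degrees(np.arctan2(*(pv-c)[[1,0]])),np.linalg.norm(pv-c))
s=q("seat",*B(716,245),215); t=q("tip",*B(740,270),250); b=q("barpost",*B(708,108),223)
print("hook yaw",np.degrees(np.arctan2(*(b-s)[[1,0]])), np.degrees(np.arctan2(*(s-t)[[1,0]])))
for k,xy in {"ptl":(665,42),"ptr":(757,33),"pbr":(761,92),"pbl":(668,106)}.items(): q(k,*B(*xy),245)
l=q("tipL",*C(51,275),40); r=q("tipR",*C(138,275),40); h=q("hinge",*C(93,566),40)
m=(l+r)/2; print("tongs len",np.linalg.norm(m-h),"yaw",np.degrees(np.arctan2(*(m-h)[[1,0]])),"mid", h+(m-h)/np.linalg.norm(m-h)*90)
for n in("amber_mid","clear_mid"):
    for x in search_frame(p,n)[:2]: print(n,x["score"],np.array(x["point"]))
q("redcap",315,254.5,62);q("silver",348,250.5,62)
for k,xy in {"dl":(298.5,233.5),"dr":(358,226.5),"br":(373,331.5),"bl":(312.5,338)}.items(): q(k,*xy,10)
E
```

```text
eye_a [474.3 -90.9  16. ]
eye_b [515.7 -87.7  16. ]
ring sep 41.53475260801027 fx [-0.1  1.   0. ] 94.50422080956444 mid [490.3 -29.5  16. ]
pivot [490.5 -16.4  17. ]
pivot-rings yaw 93.50759740101438 73.099733888766
seat [ 523.  -273.2  215. ]
tip [ 510.7 -275.4  250. ]
barpost [ 587.8 -267.6  223. ]
hook yaw 4.950025771088181 9.885911617244401
ptl [ 616.4 -242.1  245. ]
ptr [ 621.6 -285.2  245. ]
pbr [ 593.9 -286.9  245. ]
pbl [ 586.4 -243.4  245. ]
tipL [604.4 338.4  40. ]
tipR [605.6 281.7  40. ]
hinge [417.2 302.8  40. ]
tongs len 187.9056365176073 yaw 2.202628769934676 mid [507.2 306.3  40. ]
amber_mid 0.56 [585.6  27.2  52. ]
clear_mid 0.72 [603.8 -43.3  46.5]
redcap [588.6  26.6  62. ]
silver [598.9 -45.1  62. ]
dl [639.7  65.7  10. ]
dr [658.7 -69.3  10. ]
br [ 422.7 -106.4   10. ]
bl [405.5  28.6  10. ]
```

Emit:
{"op": "arm_command", "data": {
  "steps": [0,1,0,1,100,0.5,1,0,1,100,0.5,1,0,1,100,0.5,1,0,1,100,0.5,1,0,1,100]
}}

```text
time_s: 2.28
eef_pos: [307.7, -230.8, 231.5]
ee_rot: [0.0, 0.912, 0.41, 0.0]
force: [0.5, -0.8, -0.4]
grip_width: 1.001
```

Emit:
{"op": "arm_command", "data": {
  "steps": [0.4,0.5,0,1,100,0.4,0.5,0,1,100,0.4,0.5,0,1,100,0.4,0.5,0,1,100,0.4,0.5,-0.2,1,100]
}}

```text
time_s: 2.9
eef_pos: [408.1, -106.6, 221.8]
ee_rot: [0.001, 0.802, 0.598, 0.0]
force: [0.4, -0.1, -0.6]
grip_width: 0.998
```

Emit:
{"op": "arm_command", "data": {
  "steps": [0.4,0.5,-0.3,1,100,0.4,0.5,-0.3,1,100,0.4,0.5,-0.3,1,100,0.4,0,-0.3,1,100,0,0,0,0.1,100]
}}

```text
time_s: 3.52
eef_pos: [487.3, -32.1, 160.4]
ee_rot: [-0.001, 0.683, 0.73, -0.0]
force: [-0.9, 0.1, 0.1]
grip_width: 1.0
```

```bash
python3 - <<'E'
from h import *
np.set_printoptions(precision=1,suppress=True)
s=sense(); print(s["time_s"],s["eef_pos"],s["ee_rot"],s["joints"],s["force"])
p=capture("wrist"); cv2.imwrite("pics/w1.png",p["frame"]); print(p["fov_y"],p["cx"],p["cy"],np.array(p["extrinsics"]))
hsv=cv2.cvtColor(p["frame"],cv2.COLOR_BGR2HSV); m=((hsv[...,0]>100)&(hsv[...,0]<130)&(hsv[...,1]>120)).astype(np.uint8)
n,l,st,ce=cv2.connectedComponentsWithStats(m)
for i in range(1,n):
    if st[i,4]>100: print(st[i],ce[i],at_z(p,*ce[i],13))
for n in("scissors_mid","amber_mid","clear_mid"):
    print(n,[(round(x["score"],2),np.array(x["point"])) for x in search_frame(p,n)[:2]])
print("pred",proj(p,[490,-30,16]))
E
```

```text
3.525 [487.3 -32.1 160.4] [-0.   0.7  0.7 -0. ] [-0.3  0.3  1.7 -0.   1.1 -0.4] [-0.9  0.1  0.1]
68.27823908038307 315.33856992535675 241.9126864406151 [[   1.     0.1   -0.  -484.1]
 [   0.1   -0.9    0.3  -80. ]
 [   0.    -0.3   -1.   293.6]
 [   0.     0.     0.     1. ]]
[275 259  43  48 638] [297.1 284.4] [474.7 -88.3  13. ]
[322 259  43  48 633] [341.7 284.1] [514.5 -85.3  13. ]
scissors_mid [(0.82, array([490.7, -40.2,  17.2]))]
amber_mid [(0.57, array([588.8,  28. ,  48.2]))]
clear_mid [(0.72, array([595.8, -41.5,  45. ]))]
pred [np.float64(318.71008566851447), np.float64(223.60833676705442)]
```

View pics/w1.png

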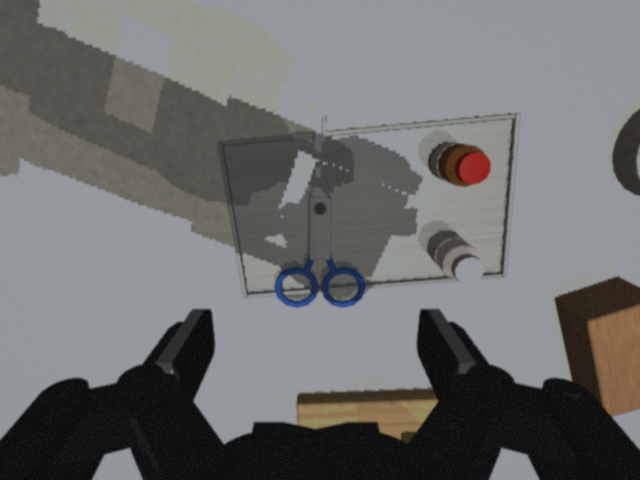

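```bash
python3 - <<'E'
from h import *
np.set_printoptions(precision=1,suppress=True)
p=capture("wrist")
pv=at_z(p,320,208.5,16); 
a=at_z(p,296.5,285,14);b=at_z(p,343.5,285,14);c=(a+b)/2;print(a,b,c,pv,np.degrees(np.arctan2(*(pv-c)[[1,0]])),np.linalg.norm((pv-c)[:2]), "ringyaw",np.degrees(np.arctan2(*(b-a)[[1,0]]))+90)
print("shank front",at_z(p,319,196,16),"shank back",at_z(p,319,260,16))
q=sense()["ee_rot"];print("tooly yaw",2*np.degrees(np.arctan2(q[2],q[1]))-90)
E
```

```text
[474.1 -90.   14. ] [516.2 -87.3  14. ] [495.1 -88.6  14. ] [490.3 -18.1  16. ] 93.91877406870398 70.63707891910666 ringyaw 93.66595350213781
shank front [488.8  -7.7  16. ] shank back [492.6 -63.9  16. ]
tooly yaw 3.667788602041867
```

Emit:
{"op": "arm_command", "data": {
  "steps": [0.07,0.05,-0.8,0,100,0,0,-0.8,0,100,0,0,-0.8,0,100,0,0,-0.3,0,60,0,0,0,0,45]
}}

```text
time_s: 4.4
eef_pos: [490.8, -30.0, 26.6]
ee_rot: [-0.0, 0.684, 0.73, -0.0]
force: [0.3, 0.3, 0.5]
grip_width: 0.606
```

Emit:
{"op": "arm_command", "data": {
  "steps": [0,0,-0.3,0,45,0,0,-0.05,0,40,0,0,0,0,10,0,0,0,0,10,0,0,0,0,10],
  "grip_force": 50
}}

```text
time_s: 5.03
eef_pos: [491.0, -29.9, 9.1]
ee_rot: [0.0, 0.684, 0.73, 0.0]
force: [-0.5, 0.4, 1.9]
grip_width: 0.187
```

Emit:
{"op": "arm_command", "data": {
  "steps": [0,0,0.2,0,10,0,0,0.6,0,10,0,0,1,0,10,0,0,1,0,10,0,0,0,0,10]
}}

```text
time_s: 5.65
eef_pos: [492.3, -30.3, 152.7]
ee_rot: [0.003, 0.684, 0.73, 0.002]
force: [-0.3, -0.6, -1.1]
grip_width: 0.192
```

```bash
python3 - <<'E'
from h import *
s=sense(); print(s["grip_width"],s["force"],s["eef_pos"])
p=capture("wrist"); cv2.imwrite("pics/w2.png",p["frame"])
E
```

```text
0.19152422146853496 [-0.3404425  -0.57961801 -1.07702382] [492.31095852 -30.29366985 152.67537113]
```

View pics/w2.png

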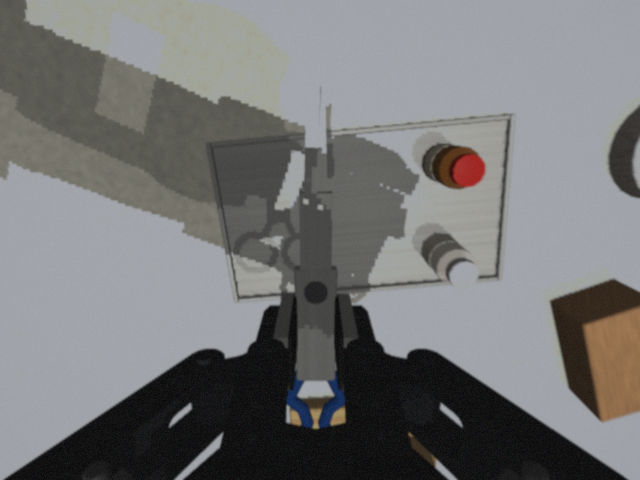

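Emit:
{"op": "arm_command", "data": {
  "steps": [0,0,0.8,0.8,10,0,0,0.8,1,10,0,0,0.8,1,10,-0.1,-0.3,0.1,1,10,-0.1,-0.3,0,1,10]
}}

```text
time_s: 6.32
eef_pos: [480.3, -60.1, 273.0]
ee_rot: [-0.001, 0.515, 0.857, -0.0]
force: [0.5, 0.7, -0.6]
grip_width: 0.187
```

Emit:
{"op": "arm_command", "data": {
  "steps": [-0.1,-0.3,0,1,10,-0.1,-0.3,0,1,10,-0.1,-0.3,0,1,10,-0.1,-0.3,0,1,10,-0.1,-0.3,0,1,10]
}}

```text
time_s: 6.95
eef_pos: [455.1, -135.2, 272.4]
ee_rot: [-0.001, 0.318, 0.948, 0.0]
force: [-0.8, 0.1, -0.4]
grip_width: 0.186
```

Emit:
{"op": "arm_command", "data": {
  "steps": [-0.1,-0.3,0,1,10,-0.1,-0.3,0,1,10,-0.1,-0.3,0,1,10,-0.1,-0.3,0,1,10,0,-0.3,0,1,10]
}}

```text
time_s: 7.58
eef_pos: [435.1, -210.1, 272.4]
ee_rot: [-0.001, 0.105, 0.994, 0.001]
force: [0.4, 0.6, -0.4]
grip_width: 0.193
```

Emit:
{"op": "arm_command", "data": {
  "steps": [0,-0.3,0,1,10,0,-0.3,0,1,10,0,-0.3,0,1,10,0,-0.1,0,0.8,10,0,0,0,0,10]
}}

```text
time_s: 8.2
eef_pos: [435.4, -259.8, 272.5]
ee_rot: [-0.001, -0.058, 0.998, 0.001]
force: [-0.3, -0.8, -1.1]
grip_width: 0.186
```

```bash
python3 - <<'E'
from h import *
np.set_printoptions(precision=1,suppress=True)
s=sense(); print(s["time_s"],s["grip_width"],s["force"],s["eef_pos"],np.round(s["joints"],2)); q=s["ee_rot"]; ya=2*np.degrees(np.arctan2(q[2],q[1]))-90; print(q,"tooly",ya)
o=np.zeros((600,800,3),np.uint8)
T=np.array(s["eef_pos"]); ya=np.radians(ya+90); fx=np.array([np.cos(ya),np.sin(ya),0]); fy=np.array([-fx[1],fx[0],0])
for n in("top","scene"):
    p=capture(n); cv2.imwrite(f"pics/{n}3.png",p["frame"])
    for nm,X in {"eye_a":(-60,21,4),"eye_b":(-60,-21,4),"pivot":(12,0,7),"tip":(100,0,4)}.items():
        print(n,nm,np.array(proj(p,T+X[0]*fx+X[1]*fy+[0,0,X[2]])))
    for nm,X in {"seat":(523,-273.2,215),"htip":(510.7,-275.4,250)}.items(): print(n,nm,np.array(proj(p,X)))
t=cv2.imread("pics/top3.png");c=cv2.imread("pics/scene3.png")
u,v=map(int,proj(capture("top"),T)); t=cv2.resize(t[max(v-70,0):v+50,max(0,u-65):u+35],None,fx=5,fy=5,interpolation=cv2.INTER_CUBIC)
print("top crop origin",max(0,u-65),max(v-70,0))
c=cv2.resize(c[90:290,180:280],None,fx=3,fy=3,interpolation=cv2.INTER_CUBIC)
o[:t.shape[0],:t.shape[1]]=t;o[:600,500:800]=c
cv2.imwrite("pics/z3.png",np.clip(o*1.3,0,255).astype(np.uint8))
E
```

```text
8.2 0.1864207891235953 [-0.3 -0.8 -1.1] [ 435.4 -259.8  272.5] [-0.8  0.2  1.5  0.   1.4 -2.5]
[-0.  -0.1  1.   0. ] tooly 96.68479673249473
top eye_a [479.6 299.2]
top eye_b [456.4 301.5]
top pivot [473.2 340.8]
top tip [478.8 390.7]
top seat [470.6 285.9]
top htip [476.6 292.1]
scene eye_a [245.5 126.5]
scene eye_b [261.3 131.2]
scene pivot [272.5 115.4]
scene tip [294.  103.3]
scene seat [239.8 156.4]
scene htip [241.6 139.7]
top crop origin 406 263
```

View pics/z3.png

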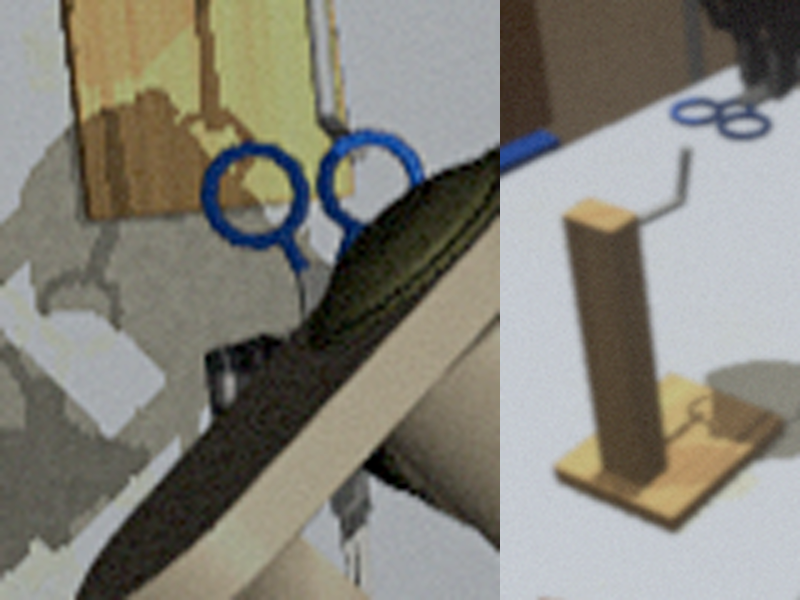

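Emit:
{"op": "arm_command", "data": {
  "steps": [0.27,-0.02,0,0,10,0,0,-0.4,0,10,0.06,0,-0.3,0,10,0.1,0.02,-0.3,0,10,0,0,0,0,10]
}}

```text
time_s: 8.98
eef_pos: [457.3, -259.5, 222.7]
ee_rot: [-0.001, -0.059, 0.998, 0.001]
force: [-0.9, -0.8, 0.4]
grip_width: 0.19
```

```bash
python3 - <<'E'
from h import *
np.set_printoptions(precision=1,suppress=True)
s=sense(); print(s["time_s"],s["grip_width"],s["force"],s["wrist_torque"],s["eef_pos"])
o=np.zeros((600,800,3),np.uint8)
t=capture("top")["frame"];c=capture("scene")["frame"]
t=cv2.resize(t[240:340,420:500],None,fx=6,fy=6,interpolation=cv2.INTER_CUBIC)
c=cv2.resize(c[90:220,190:268],None,fx=4,fy=4,interpolation=cv2.INTER_CUBIC)
o[:600,:480]=t;o[:520,485:797]=c
cv2.imwrite("pics/z4.png",np.clip(o*1.3,0,255).astype(np.uint8))
E
```

```text
8.975 0.18986122840831796 [-0.9 -0.8  0.4] [-0.1 -0.   0. ] [ 457.3 -259.5  222.7]
```

View pics/z4.png

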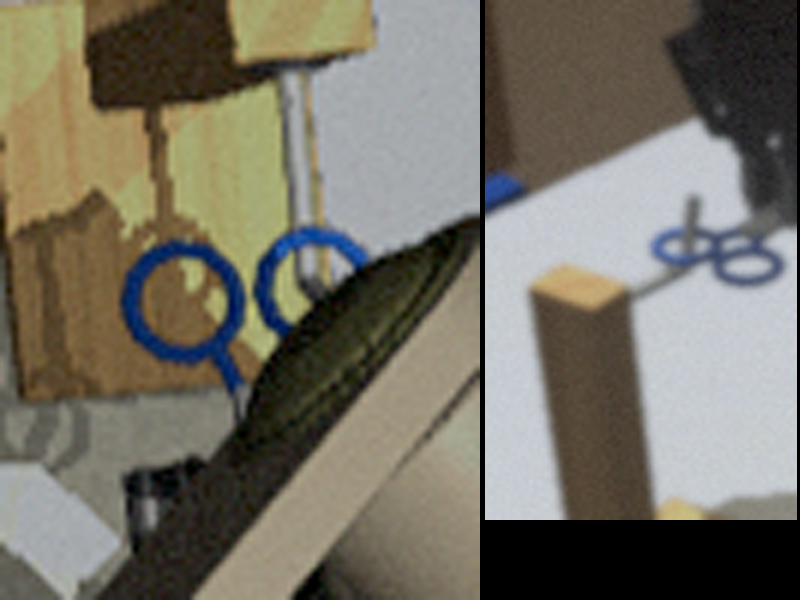

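The ring is threaded: in the left crop the seat at (308,275) sits inside the right-hand ring, and in the right crop the hook tip stands up through the ring. I'll release now and back off upward.

Emit:
{"op": "arm_command", "data": {
  "steps": [0,0,0,0,100,0,0,0,0,100,0,0,0,0,100,0,0,0,0,100,0,0,0,0,100]
}}

```text
time_s: 9.7
eef_pos: [457.2, -259.9, 223.8]
ee_rot: [0.0, -0.059, 0.998, -0.0]
force: [0.3, -0.0, -0.9]
grip_width: 1.001
```

Emit:
{"op": "arm_command", "data": {
  "steps": [-0.3,0,0.6,0,100,0,0,1,0,100,0,1,0,0,60,0,1,0,0,60,0,1,0,0,60]
}}

```text
time_s: 10.32
eef_pos: [442.0, -108.4, 303.9]
ee_rot: [0.0, -0.059, 0.998, -0.0]
force: [0.9, 0.7, 0.5]
grip_width: 0.598
```

```bash
python3 - <<'E'
from h import *
np.set_printoptions(precision=1,suppress=True)
s=sense(); print(s["time_s"],s["grip_width"],s["force"],s["eef_pos"])
o=np.zeros((600,800,3),np.uint8)
t=capture("top");c=capture("scene");w=c
print("tongs", [(x["score"],np.array(x["point"])) for x in search_frame(c,"tongs")[:1]])
t=cv2.resize(t["frame"][240:340,420:500],None,fx=5,fy=5,interpolation=cv2.INTER_CUBIC)
c=cv2.resize(c["frame"][110:280,180:300],None,fx=3.3,fy=3.3,interpolation=cv2.INTER_CUBIC)
o[:500,:400]=t;o[:c.shape[0],402:402+c.shape[1]]=c
cv2.imwrite("pics/z5.png",np.clip(o*1.3,0,255).astype(np.uint8))
E
```

```text
10.325 0.5978718312211595 [0.9 0.7 0.5] [ 442.  -108.4  303.9]
tongs [(0.71, array([503. , 299.9,  41.5]))]
```

View pics/z5.png

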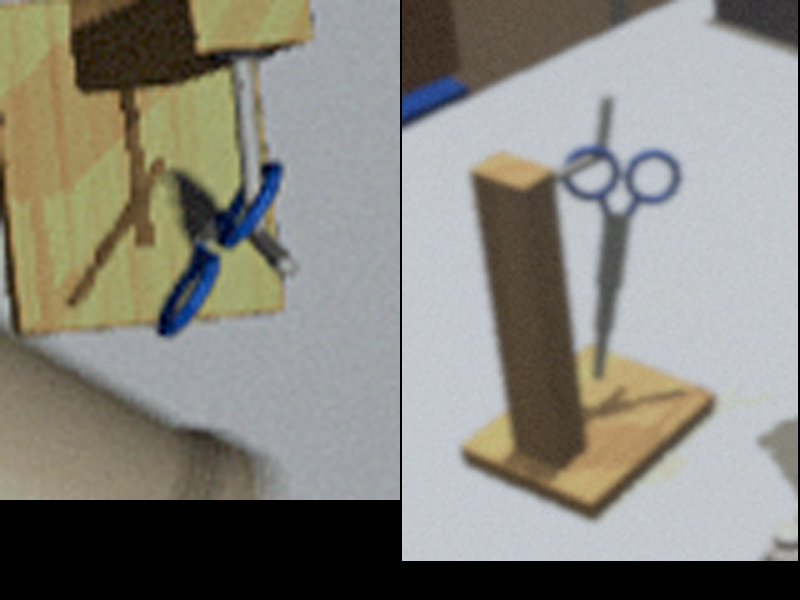

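The scissors hang by one ring with the blades down (right crop: ring on the bar at (590,172), tip at (600,375)). Next are the tongs.

Emit:
{"op": "arm_command", "data": {
  "steps": [0.15,0.92,0,-0.2,75,0.15,0.92,0,-0.2,75,0.15,0.92,0,-0.2,75,0.15,0.92,-0.2,-0.3,75,0.15,0.92,-0.4,0,75]
}}

```text
time_s: 11.1
eef_pos: [480.7, 120.6, 273.8]
ee_rot: [0.001, -0.019, 1.0, -0.0]
force: [0.3, 0.2, -0.1]
grip_width: 0.744
```

Emit:
{"op": "arm_command", "data": {
  "steps": [0.15,0.92,-0.4,0,75,0.15,0.92,-0.5,0,75,0.15,0.92,-0.5,0,75,0.1,0.92,-0.5,0,75,0,0,0,0,75]
}}

```text
time_s: 11.72
eef_pos: [506.9, 305.2, 175.9]
ee_rot: [-0.002, -0.021, 1.0, -0.001]
force: [-0.0, 0.0, 0.2]
grip_width: 0.75
```

```bash
python3 - <<'E'
from h import *
np.set_printoptions(precision=1,suppress=True)
s=sense(); print(s["time_s"],s["grip_width"],s["force"],s["eef_pos"],np.round(s["joints"],2))
q=s["ee_rot"];print("tooly yaw",2*np.degrees(np.arctan2(q[2],q[1]))-90)
p=capture("wrist")
for n in("tongs","tongs_tips","amber_mid"):print(n,[(round(x["score"],2),np.array(x["point"])) for x in search_frame(p,n)[:2]])
print(p["fov_y"],p["cx"],p["cy"],np.array(p["extrinsics"]).tolist())
for X in([507.2,306.3,40],[417.2,302.8,40],[595,310,40]): print(proj(p,X))
cv2.imwrite("pics/w6.png",p["frame"])
E
```

```text
11.725 0.7499675068215713 [-0.   0.   0.2] [506.9 305.2 175.9] [ 0.3  0.5  1.4  0.   1.3 -1.3]
tooly yaw 92.37405597641279
tongs [(0.83, array([487. , 304.5,  45.2]))]
tongs_tips [(0.56, array([487.4, 305.1,  39.8]))]
amber_mid [(0.97, array([584.3,  41.9,  30. ])), (0.47, array([687. , 292.6,  33.2]))]
68.27823908038307 315.33856992535675 241.9126864406151 [[-0.04147976244390888, 0.999139303683619, -0.00028485471852261995, -283.4064144187275], [0.9505787853132283, 0.039551546210800745, 0.3079539707566098, -516.6562489941222], [0.30770018235292756, 0.012503080698318614, -0.9514012143953923, 167.49284689460083], [0.0, 0.0, 0.0, 1.0]]
[np.float64(317.2715114664059), np.float64(229.5690996880608)]
[np.float64(317.79604398763655), np.float64(112.31470661992063)]
[np.float64(317.1675893551601), np.float64(324.1581573458306)]
```

View pics/w6.png

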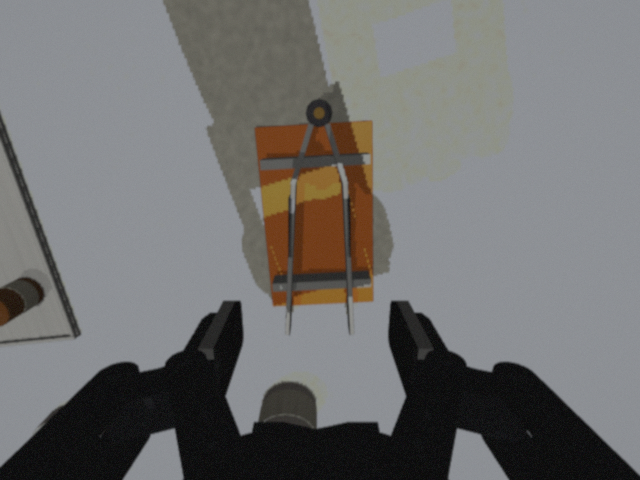

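Emit:
{"op": "arm_command", "data": {
  "steps": [0,0.03,-1,0.1,75,0,0,-1,0,75,0,0,-0.8,0,75,0,0,-0.35,0,75,0,0,-0.17,0,75]
}}

```text
time_s: 12.55
eef_pos: [508.0, 305.2, 13.3]
ee_rot: [0.001, -0.024, 1.0, 0.0]
force: [-0.1, -0.6, -0.6]
grip_width: 0.753
```

Emit:
{"op": "arm_command", "data": {
  "steps": [0,0,0,0,65,0,0,0,0,60,0,0,0,0,56,0,0,0,0,53,0,0,0,0,53],
  "grip_force": 60
}}

```text
time_s: 13.18
eef_pos: [508.5, 306.0, 15.0]
ee_rot: [0.002, -0.024, 1.0, 0.001]
force: [-0.7, -0.7, 8.6]
grip_width: 0.534
```

```bash
python3 - <<'E'
from h import *
np.set_printoptions(precision=1,suppress=True)
s=sense(); print(s["time_s"],s["grip_width"],s["force"],s["eef_pos"])
p=capture("wrist")
a=cv2.resize(p["frame"][80:480,160:480],None,fx=1.5,fy=1.5)
cv2.imwrite("pics/w7.png",np.clip(a*1.3,0,255).astype(np.uint8))
E
```

```text
13.175 0.5342039507543919 [-0.7 -0.7  8.6] [508.5 306.   15. ]
```

View pics/w7.png

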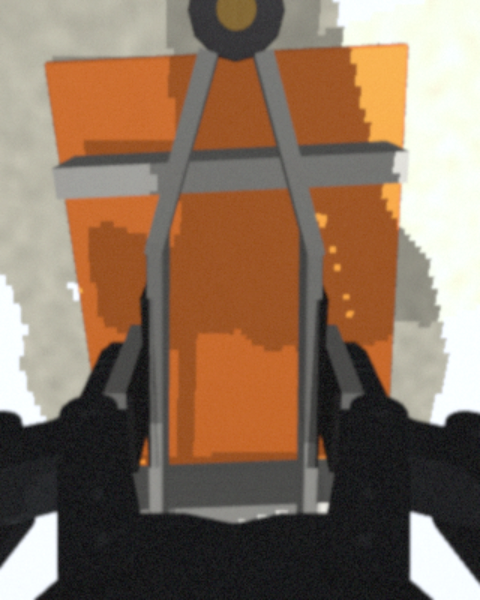

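Emit:
{"op": "arm_command", "data": {
  "steps": [0,0,0.2,0,53,0,0,0.3,0,53,0,0,0.5,0,53,0,0,0.5,0,53,0,0,0,0,53]
}}

```text
time_s: 13.85
eef_pos: [508.2, 306.0, 90.1]
ee_rot: [0.002, -0.024, 1.0, 0.001]
force: [0.9, 0.5, -1.6]
grip_width: 0.534
```

```bash
python3 - <<'E'
from h import *
np.set_printoptions(precision=1,suppress=True)
s=sense(); print(s["time_s"],s["grip_width"],s["force"],s["eef_pos"],s["ee_rot"])
p=capture("wrist"); w=p["frame"][:, 130:510]
p=capture("scene"); print([(x["score"],np.array(x["point"])) for x in search_frame(p,"tongs")[:1]])
c=cv2.resize(p["frame"][240:400,400:540],None,fx=3,fy=3,interpolation=cv2.INTER_CUBIC)
o=np.zeros((480,800,3),np.uint8); o[:,:380]=w; o[:,380:800]=c
cv2.imwrite("pics/w8.png",np.clip(o*1.3,0,255).astype(np.uint8))
E
```

```text
13.85 0.5341283917515288 [ 0.9  0.5 -1.6] [508.2 306.   90.1] [ 0. -0.  1.  0.]
[(0.96, array([551.9, 289.4, 113.1]))]
```

View pics/w8.png

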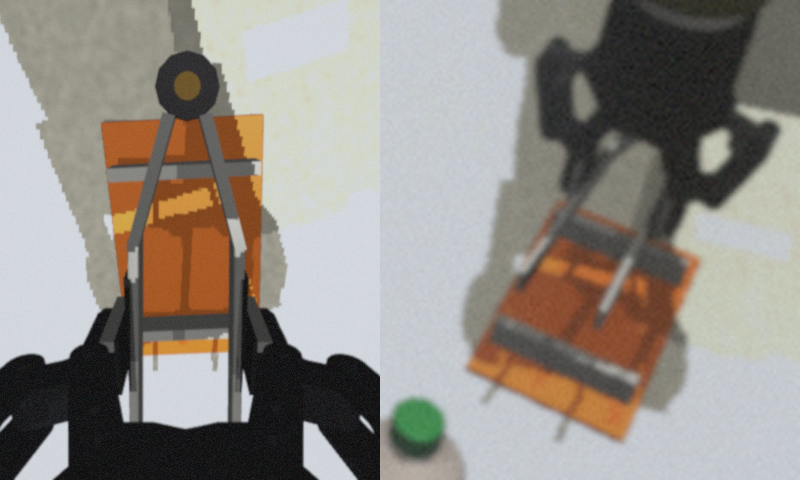

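```bash
python3 - <<'E'
from h import *
np.set_printoptions(precision=1,suppress=True)
s=sense(); T=np.array(s["eef_pos"]); q=s["ee_rot"]; ya=2*np.arctan2(q[2],q[1])-np.pi; fx=np.array([np.cos(ya),np.sin(ya),0]); fy=np.array([-fx[1],fx[0],0]); print(np.degrees(ya)%360)
w=capture("wrist");c=capture("scene");t=capture("top")
for dz in(17,21,25): print(dz,"hinge",np.array(proj(w,T-90*fx+[0,0,dz])),"obs 317,86")
for dz in(9,13,17): 
  for L in (100,103): print(dz,L,"tips underside",[np.array(proj(c,T+L*fx+sg*24*fy+[0,0,dz])) for sg in(1,-1)],"obs 447.7,335 / 474,347")
for pic,n in((c,"scene"),(t,"top")):
  for nm in("amber_mid","clear_mid"): print(n,nm,[(round(x["score"],2),np.array(x["point"])) for x in search_frame(pic,nm)[:2]])
# red cap by colour
for pic,n in((c,"scene"),(t,"top")):
  h=cv2.cvtColor(pic["frame"],cv2.COLOR_BGR2HSV); m=(((h[...,0]<6)|(h[...,0]>174))&(h[...,1]>170)&(h[...,2]>90)).astype(np.uint8)
  k,l,st,ce=cv2.connectedComponentsWithStats(m)
  for i in range(1,k):
    if st[i,4]>25: print(n,st[i],ce[i],at_z(pic,*ce[i],62 if n=="top" else 56))
cv2.imwrite("pics/top9.png",t["frame"])
E
```

```text
2.7523513830761486
17 hinge [316.9  92.6] obs 317,86
21 hinge [317.   91.4] obs 317,86
25 hinge [317.   90.2] obs 317,86
9 100 tips underside [array([472. , 350.4]), array([445.1, 337.4])] obs 447.7,335 / 474,347
9 103 tips underside [array([471.3, 351.6]), array([444.4, 338.6])] obs 447.7,335 / 474,347
13 100 tips underside [array([472.5, 348.9]), array([445.5, 335.9])] obs 447.7,335 / 474,347
13 103 tips underside [array([471.8, 350.1]), array([444.8, 337. ])] obs 447.7,335 / 474,347
17 100 tips underside [array([473. , 347.4]), array([445.9, 334.4])] obs 447.7,335 / 474,347
17 103 tips underside [array([472.4, 348.5]), array([445.2, 335.5])] obs 447.7,335 / 474,347
scene amber_mid [(0.93, array([596.3,  36.8,  42.4])), (0.6, array([731.9, 287.7,  64. ]))]
scene clear_mid [(0.63, array([607.7, -41. ,  44.3])), (0.5, array([594.5,  37.4,  38.8]))]
top amber_mid [(0.52, array([585.7,  27.6,  52.1])), (0.37, array([580.2, 277.5, 112.2]))]
top clear_mid [(0.55, array([603.9, -44.1,  47.2])), (0.24, array([ 539.2, -269.1,  200.7]))]
scene [272  58  67  25 914] [305.   70.3] [-341.4 -780.6   56. ]
top [310 249  10  10  71] [314.4 253.3] [591.1  27.9  62. ]
```

Emit:
{"op": "arm_command", "data": {
  "steps": [0,-0.3,0,0,53,0,-0.6,0,0,53,0,-0.6,0,0,53,0,-0.6,0,0,53,0,-0.6,0,0,53]
}}

```text
time_s: 14.98
eef_pos: [507.0, 168.8, 87.9]
ee_rot: [0.0, -0.024, 1.0, -0.0]
force: [-0.3, -0.4, 0.0]
grip_width: 0.535
```

Emit:
{"op": "arm_command", "data": {
  "steps": [-0.06,-0.6,0,0,53,0,-0.6,0,0,53,0,-0.6,0,0,53,0,-0.6,0,0,53,0,-0.4,0,0,53]
}}

```text
time_s: 15.6
eef_pos: [503.8, 28.7, 87.9]
ee_rot: [0.0, -0.023, 1.0, -0.0]
force: [-1.3, 0.5, -1.0]
grip_width: 0.53
```

Emit:
{"op": "arm_command", "data": {
  "steps": [0,-0.15,0,0,53,0,0,0,0,53,0,0,0,0,53]
}}

```text
time_s: 15.98
eef_pos: [504.1, 23.7, 87.8]
ee_rot: [-0.0, -0.024, 1.0, 0.0]
force: [0.5, -0.2, -0.3]
grip_width: 0.53
```

```bash
python3 - <<'E'
from h import *
np.set_printoptions(precision=1,suppress=True)
s=sense(); T=np.array(s["eef_pos"]); print(s["time_s"],s["grip_width"],s["force"],T)
t=capture("top");c=capture("scene");w=capture("wrist")
o=np.zeros((600,800,3),np.uint8)
o[:600,:400]=cv2.resize(t["frame"][210:330,280:360],None,fx=5,fy=5,interpolation=cv2.INTER_CUBIC)
o[:400,400:800]=cv2.resize(c["frame"][230:330,270:370],None,fx=4,fy=4,interpolation=cv2.INTER_CUBIC)
o[400:600,400:650]=cv2.resize(w["frame"][:, :600],(250,200),interpolation=cv2.INTER_AREA)
cv2.imwrite("pics/z10.png",np.clip(o*1.3,0,255).astype(np.uint8))
for n,X in{"amb":(590,27.5,62),"tips":T+[84.9,4.1,25]}.items(): print(n,np.array(proj(t,X)),np.array(proj(c,X)))
E
```

```text
15.975 0.5295255557655294 [ 0.5 -0.2 -0.3] [504.1  23.7  87.8]
amb [314.6 253.9] [329.3 281.6]
tips [314.2 252.4] [330.5 262.6]
```

View pics/z10.png

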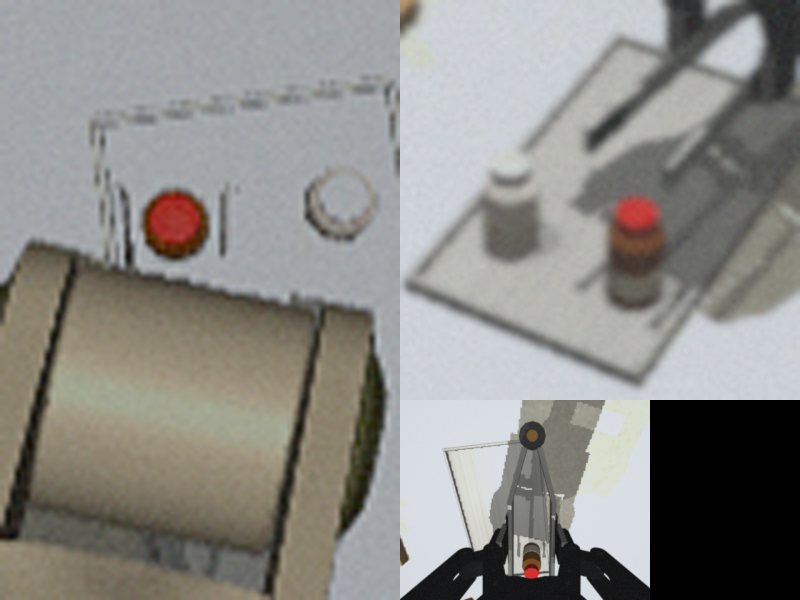

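The pads at (126,225) and (224,220) in the left crop straddle the red cap centred at (175,223), so the tongs are aligned. I'll lower them around the vial and close.

Emit:
{"op": "arm_command", "data": {
  "steps": [0.08,0,-0.2,0,53,0,0,-0.3,0,53,0,0,-0.3,0,53,0,0,-0.3,0,53,0,0,-0.25,0,53]
}}

```text
time_s: 16.75
eef_pos: [508.0, 23.1, 19.1]
ee_rot: [-0.0, -0.024, 1.0, 0.0]
force: [-0.2, -0.6, 0.1]
grip_width: 0.529
```

```bash
python3 - <<'E'
from h import *
np.set_printoptions(precision=1,suppress=True)
s=sense(); T=np.array(s["eef_pos"]); print(s["time_s"],s["grip_width"],s["force"],T)
t=capture("top");c=capture("scene")
o=np.zeros((400,800,3),np.uint8)
o[:400,:400]=cv2.resize(t["frame"][225:275,290:340],None,fx=8,fy=8,interpolation=cv2.INTER_CUBIC)
o[:400,400:800]=cv2.resize(c["frame"][250:330,290:370],None,fx=5,fy=5,interpolation=cv2.INTER_CUBIC)
cv2.imwrite("pics/z11.png",np.clip(o*1.3,0,255).astype(np.uint8))
E
```

```text
16.75 0.5291414313759384 [-0.2 -0.6  0.1] [508.   23.1  19.1]
```

View pics/z11.png

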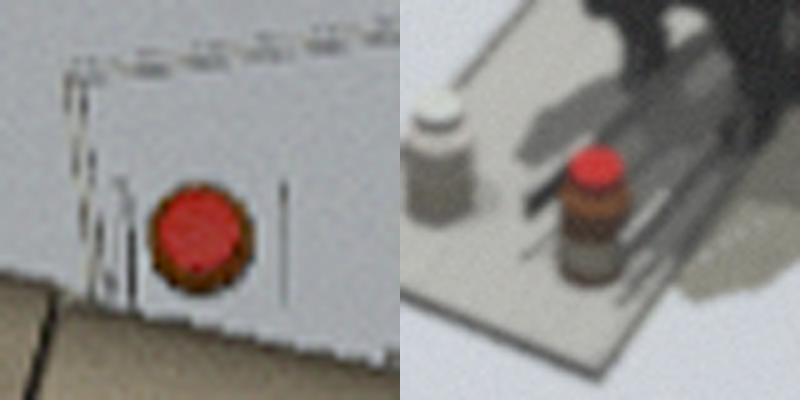

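Emit:
{"op": "arm_command", "data": {
  "steps": [0,-0.02,0,0,50,0,0,0,0,48,0,0,0,0,46,0,0,0,0,44,0,0,0,0,42],
  "grip_force": 50
}}

```text
time_s: 17.48
eef_pos: [508.4, 22.1, 20.4]
ee_rot: [0.0, -0.024, 1.0, -0.0]
force: [-0.4, -0.1, -0.4]
grip_width: 0.443
```

Emit:
{"op": "arm_command", "data": {
  "steps": [0,0,0,0,38,0,0,0,0,35,0,0,0,0,35,0,0,0,0,35]
}}

```text
time_s: 17.98
eef_pos: [508.3, 22.1, 20.3]
ee_rot: [0.0, -0.024, 1.0, -0.0]
force: [1.1, 1.3, -0.8]
grip_width: 0.445
```

Emit:
{"op": "arm_command", "data": {
  "steps": [0,0,0.1,0,35,0,0,0.2,0,35,0,0,0.3,0,35,0,0,0.4,0,35,0,0,0.4,0,35]
}}

```text
time_s: 18.6
eef_pos: [508.3, 22.1, 91.9]
ee_rot: [0.0, -0.024, 1.0, -0.0]
force: [0.5, -0.2, -0.7]
grip_width: 0.444
```

Emit:
{"op": "arm_command", "data": {
  "steps": [0,0,0.4,0,35,0,0,0.4,0,35,0,0,0.2,0,35,0,0,0.1,0,35,0,0,0,0,35]
}}

```text
time_s: 19.23
eef_pos: [508.1, 22.1, 145.2]
ee_rot: [-0.0, -0.024, 1.0, 0.0]
force: [0.1, 0.2, -2.3]
grip_width: 0.446
```

Emit:
{"op": "arm_command", "data": {
  "steps": [0,0,0,0,35,0,0,0,0,35,0,0,0,0,35,0,0,0,0,35]
}}

```text
time_s: 19.73
eef_pos: [508.2, 22.1, 145.2]
ee_rot: [-0.0, -0.024, 1.0, 0.0]
force: [-0.2, 0.5, -0.3]
grip_width: 0.442
```

```bash
python3 - <<'E'
from h import *
np.set_printoptions(precision=1,suppress=True)
s=sense(); T=np.array(s["eef_pos"]); print(s["time_s"],s["grip_width"],s["force"],T)
t=capture("top");c=capture("scene")
for n,p in(("top",t),("scene",c)): print(n,[(k,[(round(x["score"],2),np.array(x["point"])) for x in search_frame(p,k)[:1]]) for k in("amber","clear_mid","scissors","tape","carton","flask")])
o=np.zeros((600,800,3),np.uint8)
o[:400,:400]=cv2.resize(t["frame"][220:300,280:360],None,fx=5,fy=5,interpolation=cv2.INTER_CUBIC)
x=cv2.resize(c["frame"][130:350,190:370],None,fx=2.2,fy=2.2,interpolation=cv2.INTER_CUBIC); o[:x.shape[0],402:402+x.shape[1]]=x
cv2.imwrite("pics/z12.png",np.clip(o*1.3,0,255).astype(np.uint8))
E
```

```text
19.725 0.44223636639515007 [-0.2  0.5 -0.3] [508.2  22.1 145.2]
top [('amber', [(0.64, array([588.6,  24. , 181.4]))]), ('clear_mid', [(0.63, array([602.8, -43. ,  49.4]))]), ('scissors', [(0.51, array([ 536.4, -265.4,  195.3]))]), ('tape', [(0.98, array([770.5,  53.2,  21.8]))]), ('carton', [(0.64, array([ 762.6, -123.7,   42.6]))]), ('flask', [(0.55, array([715.4, 279.8,  68.8]))])]
scene [('amber', [(0.66, array([598. ,  29.6, 158. ]))]), ('clear_mid', [(0.69, array([ 531.1, -266.4,  183.2]))]), ('scissors', [(0.87, array([ 537.1, -265.7,  180.3]))]), ('tape', [(0.71, array([772.1,  53.7,  22.2]))]), ('carton', [(0.96, array([ 775.7, -118.6,   46.6]))]), ('flask', [(0.58, array([734. , 288.9,  64.7]))])]
```

View pics/z12.png

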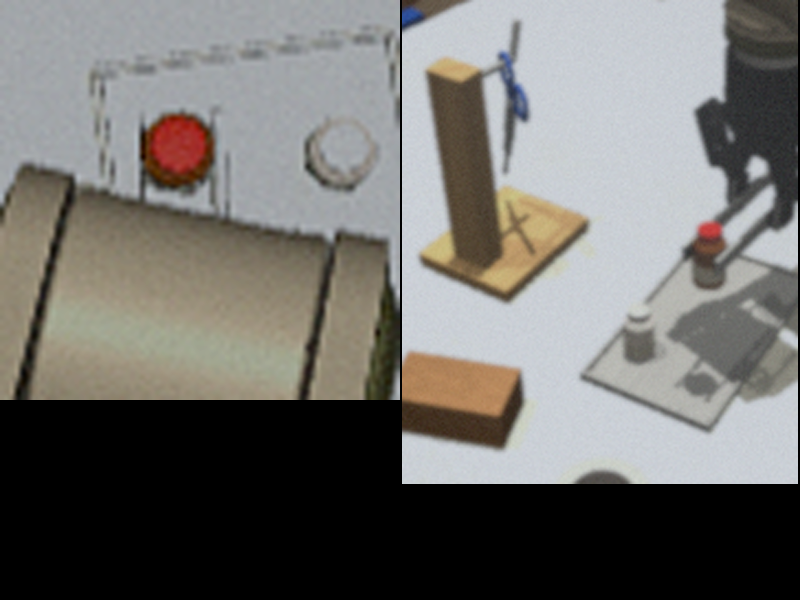

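The vial hangs upright in the closed tongs. The scissors still hang but have turned about the vertical, so I'll check the ring position numerically, without another picture.

```bash
cat > k.py <<'E'
from h import *
np.set_printoptions(precision=1,suppress=True)
from scipy.optimize import least_squares
P=[]
for n in("top","scene"):
    p=capture(n); r=[d for d in trace(p,"scissors")][:1]
    h=cv2.cvtColor(p["frame"],cv2.COLOR_BGR2HSV); m=((h[...,0]>100)&(h[...,0]<130)&(h[...,1]>110)).astype(np.uint8)
    u,v=map(int,proj(p,[523,-273,205])); w=np.zeros_like(m); w[v-35:v+35,u-35:u+35]=1; m*=w
    ys,xs=np.nonzero(m); P.append((p,xs,ys)); print(n,len(xs),xs.min(),xs.max(),ys.min(),ys.max(),"mean",xs.mean(),ys.mean(),"seat px",np.array(proj(p,[523,-273,215])))
# model: ring pair, yaw about vertical a, roll b (in plane), centre c; compare distance to mask both ways
th=np.linspace(0,2*np.pi,60)
def pts(q):
    c,a,b=q[:3],q[3],q[4]; e=np.array([np.cos(a),np.sin(a),0]); z=np.array([0,0,1.]); X=np.cos(b)*e+np.sin(b)*z; Z=-np.sin(b)*e+np.cos(b)*z
    return np.array([c+s*21*X+17*(np.cos(t)*X+np.sin(t)*Z) for s in(1,-1) for t in th]),c+21*X,c-21*X
from scipy.spatial import cKDTree
def res(q):
    R=[];pp=pts(q)[0]
    for p,xs,ys in P:
        u=np.array([proj(p,x) for x in pp]); M=np.c_[xs,ys]
        R+=list(cKDTree(M).query(u)[0]/np.sqrt(len(u)))+list(cKDTree(u).query(M)[0]/np.sqrt(len(M)))
    return R
best=[]
for a in np.arange(0,3.14,.4):
  for b in(.3,-.3):
    r=least_squares(res,[523,-273,205,a,b],diff_step=1e-3); best.append((r.cost,r.x))
best.sort(key=lambda x:x[0])
for c,x in best[:3]:
    _,A,B=pts(x); print(round(c,2),x[:3],np.round(x[3:],2),"eyes",A,B,"dist",[round(float(np.linalg.norm(E-[523,-273.2,215])),1) for E in(A,B)])
E
python3 k.py
```

```text
top 156 441 479 268 286 mean 459.4935897435897 276.87179487179486 seat px [470.5 285.9]
scene 29 235 244 155 182 mean 240.44827586206895 167.51724137931035 seat px [239.8 156.5]
2.13 [ 539.9 -257.3  198. ] [4.2 0.4] eyes [ 530.3 -274.4  205.7] [ 549.6 -240.3  190.3] dist [11.9, 48.9]
2.13 [ 539.9 -257.3  197.3] [ 1.1 -0.3] eyes [ 549.6 -240.1  190.2] [ 530.1 -274.5  204.4] dist [49.2, 12.8]
2.13 [ 539.9 -257.3  197.3] [ 1.1 -0.3] eyes [ 549.6 -240.1  190.2] [ 530.1 -274.5  204.4] dist [49.2, 12.8]
```

Emit:
{"op": "arm_command", "data": {
  "steps": [0,0,0,0,35,0,0,0,0,35,0,0,0,0,35,0,0,0,0,35,0,0,0,0,35]
}}

```text
time_s: 21.25
eef_pos: [508.3, 22.1, 145.3]
ee_rot: [0.0, -0.024, 1.0, -0.0]
force: [-0.3, -0.3, -1.5]
grip_width: 0.443
```

```bash
python3 k.py
```

```text
top 160 441 479 268 286 mean 459.675 276.96875 seat px [470.5 285.9]
scene 23 235 245 155 181 mean 240.69565217391303 166.8695652173913 seat px [239.8 156.5]
2.82 [ 539.8 -257.   198.2] [ 1.1 -0.3] eyes [ 549.7 -239.7  191.6] [ 529.9 -274.3  204.8] dist [48.8, 12.3]
2.82 [ 539.8 -256.9  198.4] [4.2 0.3] eyes [ 529.9 -274.3  205. ] [ 549.7 -239.6  191.9] dist [12.2, 48.7]
2.83 [ 539.8 -256.9  198.4] [ 1.1 -0.3] eyes [ 549.6 -239.7  191.5] [ 529.9 -274.1  205.4] dist [48.8, 11.9]
```

The ring sits about 12 mm from the seat and isn't moving, and the vial is steady, so I'm handing in.

```bash
python3 -c "
from rig import finish_job,sense
print(finish_job()); s=sense(); print(s['time_s'],s['grip_width'],s['eef_pos'])"
```

```text
the job is handed in; nothing more can be done
None
the job is handed in; nothing more can be done
```

I hung the scissors on the hook by one finger ring and let them go. Then I picked up the tongs, closed them on the amber vial and lifted it out of the dish. I handed in at about 21 s with the vial still held; no verdict is reported.

**Last checks:**
- **Scissors:** they hang blades down, with the ring centre about 12 mm from the hook seat (limit 22 mm). They turned about the vertical after I let go, but two measurements about 1.5 s apart agreed.
- **Amber vial:** it is upright in the closed tongs with its middle at roughly z = 155 mm. The gripper reading held steady at about 0.44, close to the 39 mm expected for closed faces. The gripper never came near the vial.
- **Other objects:** the top view shows the clear vial, carton and bottle within 2 mm of their start, and the tape within about 3 mm. That is inside the detector's accuracy.

**Failed or disagreed:**
- **Clear vial, scene view:** in the last scene picture the detector put the clear vial on the scissors. This was clearly a false match; the picture shows the vial standing in place.
- **Vial height:** the two cameras gave different surface heights for the amber vial (181 mm from the top view, 158 mm from the scene), so the 155 mm is rough.
- **Gripping the tongs:** there was a brief upward force of 8.6 N while the gripper closed on them, gone once they were lifted.
- **Pictures:** I viewed 14, against the budget of 10.

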